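Put away the conservation tools by type and cover the brushes

ROBOT

A 6-joint arm with a two-finger parallel gripper is mounted at the origin on the work surface. World frame = base frame: x ahead of the robot, y to its left, z up, the work surface at z = 0. Lengths are in m, angles in degrees, forces in N, time in s.
With the tool pointing down it reaches from about 0.3 to 0.75 m from the base axis. Payload 8.5 kg.
Tool frame: the origin (TCP) lies between the finger pads, 19 mm behind the fingertips; this is the grasp point; z points along the fingers, y is the line along which they close (so a half turn about z gives the same grasp; the last joint's range is limited). The gripper opens to 85 mm and grips with 20 to 120 N. Pads are 22 mm wide; open, the fingers measure 114 mm over their backs; the gripper's body (76 mm by 85 mm) begins 54 mm behind the grasp point. The pads swing forward as they close: fully open they stand 13 mm farther back than shut.
Start: joints at [62.836, 21.807, 74.336, -0, 83.858, -12.336], TCP at [0.141, 0.532, 0.25] pointing down, gripper open.
Joint ranges: [-178.18, 178.18], [-50.72, 133.34], [12.68, 142.11], [-81.47, 261.47], [9.98, 163.14], [-165.26, 165.26]. Speed limits (degrees/s): [136.94, 136.94, 180, 180, 180, 180].

INTERFACE

Orientations are given as a 3x3 rotation matrix whose columns are the frame's x, y, z axes.
In Python, from rig import observe, optics, order, spotter gives the robot as it stands.
- The arm moves only by the tool move_arm, never from a script. Its argument "series" is text: rows parted by semicolons, each of 5 numbers parted by spaces: the shift along the tool's x, y, z in cm, then the turn about the tool's z in degrees, then the opening, from -1 (shut) to 1 (fully open). A call has 1 to 8 rows; each row is the pose to reach, as a shift and turn from the pose commanded when the call began, along the tool's axes at that moment; what a row does not reach only later rows make up. A row lasts 1/8 s, in which the tool goes at most 62.5 mm and 10.7 degrees, less where a joint would pass 70% of its speed; a pose out of reach is approached as far as the arm can. A call with a gripper value outside its range is refused whole. The fingers move at their own pace and stop on an object; "force" is the grip in N (left out, the last holds). Time passes only in rows, so rows that repeat a pose let the fingers close. It gives the time, the measured TCP pose, the force, the opening and the grip force at its end, in the units of the state.
- observe(): the state, without advancing time (a new reading comes with each control period).
- optics.get_image(name): name is "scene" or "top"; returns a dict with "pixels" (420x560x3 uint8, blue, green, red), "camera_matrix" (3x3 intrinsics, pixels), "rvec" (rotation vector, rad) and "tvec" (3), from world to camera coordinates, as OpenCV has them. Camera axes: x right, y down, z forward; pixel columns grow to the right and rows downward; lengths in m; the calibration is good to about 2 mm. A picture is of the moment at which its call begins. There is no depth.
- order.close_job(): hands the job in; it is judged then, once.
Trained networks look in the newest picture that a camera, given by its name, has taken for a name from the list of things; names that differ only in an ending like _2 or _b are one class to them, and where a whole thing is asked for, a point or a joint stands for the part that bears it (a point fixed in the world has none). Each returns a list of dicts, best first, with "score" (0 to 1); they miss things now and then, are a little off and sometimes report something else, mostly with a low value. They report only what shows in the picture. A call takes as long as a camera call. They do not tell look-alikes from the thing itself.
- spotter.find_in(thing, camera): "point" ([x, y, z] in m, in world coordinates, good to about 4 mm: the middle of the surface that is visible of it).
- spotter.cut_out(thing, camera): "pixels" (420x560 bool, what is visible of it).
- spotter.mark_of(thing, camera): "point" ([x, y, z] in m, in world coordinates, good to about 4 mm: a listed point, or the origin of a listed thing).
The state is a dict: "time_s": time; "q": joint angles; "qvel": joint speeds; "joint_efforts": joint torques, N m; "position": TCP position; "tool_rot": TCP orientation; "ft_force": force on the tool from outside, world axes, zero at the start; "wrist_torque": the same for the moment, N m; "grip_width": finger opening in m; "gripper_force": force on a finger pad.
Only numpy, scipy, OpenCV 4.12 (cv2) and the standard library are available. Lean on these libraries where they do the work, as an engineer would, in place of code of your own. Each camera call takes 0.05 s, during which the arm holds its last target. There are 200 camera calls.

TASK

Tidy the paper-conservation bench: first take the lid off the covered box and lay it flat on the green-edged mat. Then put every brush and every spatula lying on the table into the box that already holds one of its own kind, lying down inside it; once all are in, fit the lid fully down on the brush box, whichever box it came from. Leave the other things on the bench where they are, and the two sample tools in their boxes.

Things in the scene. Friction and masses are not known exactly. Their poses are not given: they have to be found in the camera images.
- box_a: White plastic box fixed to the table, outside 170 (x) x 160 (y) x 65 mm high, walls and floor 5 mm. Origin: centre of its underside; z up. The lid lies on this box at the start. The two boxes look alike; either may be on the robot's left.
- box_b: White plastic box fixed to the table, outside 170 (x) x 160 (y) x 65 mm high, walls and floor 5 mm. Origin: centre of its underside; z up. This box is open at the start. The two boxes look alike; either may be on the robot's left.
- lid: Loose blue lid, 186 (x) x 176 (y) mm, 220 g, skirt 12 deep, 4 thick, inside 178 x 168 (4 mm play on a box). Black bar grip on top, 60 along x, 20 across y. Origin: centre, level with the skirt's lower edge, z up. Plate top at z=18 mm, bar 18 to 58. Seated on a box (either fits), origin 53 mm above the box's underside; on the mat, 2 mm above the table.
- lid_grip (a point): Point on the lid's bar at the height to grip (TCP), 42 mm above the lid's origin, 16 mm below the bar's top; axes as the lid's. Pinch across y from above.
- mat: Green-edged white mat fixed flat on the table, 200 (x) x 190 (y) x 2 mm, empty at the start: the place to lay the lid. Origin: centre of its underside.
- brush0: Flat brush, red handle, 130 x 14 mm thick, both faces alike, 60 g. Origin mid-length under it; x from handle end (-65 mm) to bristle end (+65), z up at first. Handle 18 mm wide to x=+20; ferrule and pale bristles 32 mm wide beyond. Balances near the origin: grip there, across y. The sample: starts flat in box_a or box_b, along its x, 40 mm beside its middle; shows what that box is for.
- spat0: Steel spatula, black handle, 134 mm long, 14 thick, both faces alike, 60 g. Origin under it, 65 mm from handle end; x from handle to blade tip (+69 mm), z up at first. Handle 18 mm wide to x=+20; thin blade 24 mm wide beyond, at mid thickness. Grip at the origin (near balance), across y. The sample: starts flat in box_a or box_b, along its x, 40 mm beside its middle; shows what that box is for.
- brush1: Flat brush, red handle, 130 x 14 mm thick, both faces alike, 60 g. Origin mid-length under it; x from handle end (-65 mm) to bristle end (+65), z up at first. Handle 18 mm wide to x=+20; ferrule and pale bristles 32 mm wide beyond. Balances near the origin: grip there, across y. May be absent (None); else it lies on the table, to be sorted.
- brush2: Flat brush, mid-brown wooden handle, 130 x 14 mm thick, both faces alike, 60 g. Origin mid-length under it; x from handle end (-65 mm) to bristle end (+65), z up at first. Handle 18 mm wide to x=+20; ferrule and pale bristles 34 mm wide beyond. Balances near the origin: grip there, across y. May be absent (None); else it lies on the table, to be sorted.
- brush3: Flat brush, red handle, 130 x 14 mm thick, both faces alike, 60 g. Origin mid-length under it; x from handle end (-65 mm) to bristle end (+65), z up at first. Handle 18 mm wide to x=+20; ferrule and pale bristles 28 mm wide beyond. Balances near the origin: grip there, across y. May be absent (None); else it lies on the table, to be sorted.
- spat1: Steel spatula, black handle, 134 mm long, 14 thick, both faces alike, 60 g. Origin under it, 65 mm from handle end; x from handle to blade tip (+69 mm), z up at first. Handle 18 mm wide to x=+20; thin blade 24 mm wide beyond, at mid thickness. Grip at the origin (near balance), across y. May be absent (None); else it lies on the table, to be sorted.
- spat2: Steel spatula, dark wooden handle, 134 mm long, 14 thick, both faces alike, 60 g. Origin under it, 65 mm from handle end; x from handle to blade tip (+69 mm), z up at first. Handle 18 mm wide to x=+20; thin blade 22 mm wide beyond, at mid thickness. Grip at the origin (near balance), across y. May be absent (None); else it lies on the table, to be sorted.
- spat3: Steel spatula, black handle, 134 mm long, 14 thick, both faces alike, 60 g. Origin under it, 65 mm from handle end; x from handle to blade tip (+69 mm), z up at first. Handle 18 mm wide to x=+20; thin blade 26 mm wide beyond, at mid thickness. Grip at the origin (near balance), across y. May be absent (None); else it lies on the table, to be sorted.
- weight: Bystander: brass paper weight, 45 x 45 x 35 mm, 0.45 kg, standing among the tools. Origin: centre of its underside.
- blower: Bystander: black rubber dust blower with a red nozzle, 56 mm across, 145 mm high, standing beyond the tools on the left. Origin: centre of its underside.
- jar: Bystander: small jar with black cap, 56 mm across, 70 mm high. Origin: centre of its underside.
- dish: Bystander: white bowl, 90 mm across, 30 mm high, near the robot. Origin: centre of its underside.
- folder: Bystander: ivory-coloured bone folder, flat plain bar 140 x 22 x 6 mm, near the robot; neither a brush nor a spatula. Origin: centre of its underside.
Mind the look-alikes: they are no part of the job. What is shaped like the brush3 but yellow is not meant.

How it is judged:
By the outcome, as a careful person would: the job done as asked, in the order asked, and still so for the second after the job is handed in, with the robot touching nothing.
Of brush1, brush2, brush3, spat1, spat2, spat3 only 4 to 6 are there at a start; the rules pass over those that are not, and their reading is None.
At some moment in a run one of brush1, brush2, brush3, spat1, spat2, spat3 may be knocked a few centimetres aside while the robot is not near it.
Once in a run the grip may slacken for a moment while it holds something.
It also fails if it takes over 208 s, if anything falls off the work surface, if the arm or the gripper's body presses on something with over 40 N, if the wrist force passes 120 N, or if a joint passes its speed limit or range.

## Working session

There is one attempt and no reset: what is moved stays moved. The work goes in short steps, Python scripts to look and compute and a tool call to move; the robot and the scene stay as the last step left them, time stands still between calls to the robot, and variables do not carry over. Pictures are saved under pics/ and viewed, at most 14 in all, crops included, and the job is handed in when it is done.

Besides the shell and the picture viewer there is one more tool, called after "Request:" by a JSON object that holds its "api" and its "payload". move_arm: Moves the arm, as the interface text tells. Its arguments: {"type":"object","properties":{"series":{"type":"string"},"force":{"type":"number"}},"required":["series"]}

```bash
mkdir -p pics; ls
cat > h.py <<'E'
import numpy as np, cv2
from rig import observe, optics, order, spotter
def cam(n):
    d=optics.get_image(n); R,_=cv2.Rodrigues(np.array(d["rvec"],float)); d["R"]=R; return d
def w2p(d,p):
    return cv2.projectPoints(np.array(p,float).reshape(-1,3),np.array(d["rvec"],float),np.array(d["tvec"],float),np.array(d["camera_matrix"],float),None)[0].reshape(-1,2)
def p2w(d,uv,z):
    uv=np.array(uv,float).reshape(-1,2); K=np.array(d["camera_matrix"]); R=d["R"]; t=np.array(d["tvec"],float).ravel()
    r=(np.linalg.inv(K)@np.c_[uv,np.ones(len(uv))].T).T@R
    c=-R.T@t
    return c+r*((z-c[2])/r[:,2])[:,None]
E
python3 - <<'E'
from h import *
for n in("scene","top"):
    d=cam(n); cv2.imwrite(f"pics/{n}0.png",d["pixels"]); print(n,-d["R"].T@np.array(d["tvec"]).ravel())
s=observe(); print(s["time_s"],s["position"],np.round(s["tool_rot"],3),s["grip_width"])
E
```

```text
pics
scene [1.23198918 0.23746804 0.89029312]
top [ 0.38265222 -0.00194207  1.27717323]
0.1 [0.14063814 0.53147438 0.24947185] [[-0.967  0.256 -0.001]
 [ 0.256  0.967 -0.001]
 [ 0.    -0.001 -1.   ]] 0.0856159526401661
```

View pics/top0.png

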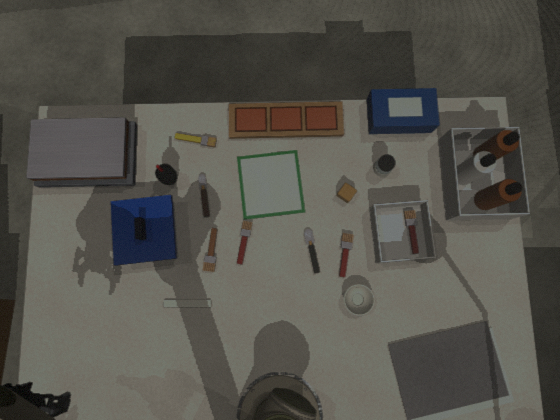

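View pics/scene0.png

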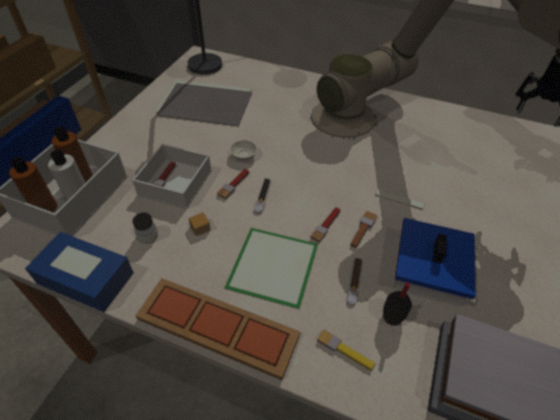

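```bash
cat >> h.py <<'E'
def tool_pose(d,m,L=.130):
    # axis from minAreaRect on the z=10mm plane; returns centre, world angle of axis (deg, mod 180), dims
    ys,xs=np.nonzero(m); P=p2w(d,np.c_[xs,ys],.010)[:,:2]
    (c,(w,h),a)=cv2.minAreaRect((P*1000).astype(np.float32))
    if h>w: w,h,a=h,w,a+90
    return np.array(c)/1000,(a+90)%180-90,(w,h)
def delta(pos,ang,s=None):
    # shift (cm) & turn to TCP pos with closing direction at world angle ang (mod 180)
    s=s or observe(); R=np.array(s["tool_rot"]); p=np.array(s["position"])
    sh=R.T@(np.array(pos)-p)*100
    cur=np.degrees(np.arctan2(R[1,1],R[0,1])); t=(cur-ang+90)%180-90
    return np.round(sh,2),round(t,1)
E
python3 - <<'E'
from h import *
d=cam("top")
seen=[]
for n in ("brush1","brush2","brush3","spat1","spat2","spat3","brush0","spat0","lid","box_a","box_b","mat","weight","jar","dish","blower","folder"):
    for r in spotter.cut_out(n,"top"):
        m=np.array(r["pixels"])
        if m.sum()<15: continue
        ys,xs=np.nonzero(m); c,a,wh=tool_pose(d,m)
        print(n,round(r["score"],2),"px",xs.mean().round(),ys.mean().round(),m.sum(),"c",c.round(3),"ang",round(a,1),np.round(wh))
for n in("lid_grip","box_a","box_b","mat","brush0"):
    print(n,[(np.round(r["point"],3),round(r["score"],2)) for r in spotter.mark_of(n,"top")[:3]])
im=d["pixels"]; im=np.clip(im.astype(float)*1.8,0,255).astype(np.uint8)
cv2.imwrite("pics/crop1.png",cv2.resize(im[120:320,100:440],(800,471),interpolation=cv2.INTER_CUBIC))
E
```

```text
brush1 0.84 px 244.0 240.0 317 c [0.497 0.094] ang -9.9 [129.  29.]
brush1 0.75 px 345.0 252.0 339 c [ 0.452 -0.21 ] ang -7.3 [130.  32.]
brush1 0.72 px 412.0 230.0 369 c [ 0.516 -0.412] ang -0.1 [128.  35.]
brush1 0.69 px 197.0 139.0 331 c [0.825 0.243] ang 77.0 [130.  32.]
brush2 0.84 px 244.0 240.0 317 c [0.497 0.094] ang -9.9 [129.  29.]
brush2 0.75 px 345.0 252.0 339 c [ 0.452 -0.21 ] ang -7.3 [130.  32.]
brush2 0.72 px 412.0 230.0 369 c [ 0.516 -0.412] ang -0.1 [128.  35.]
brush2 0.69 px 197.0 139.0 331 c [0.825 0.243] ang 77.0 [130.  32.]
brush3 0.84 px 244.0 240.0 317 c [0.497 0.094] ang -9.9 [129.  29.]
brush3 0.75 px 345.0 252.0 339 c [ 0.452 -0.21 ] ang -7.3 [130.  32.]
brush3 0.72 px 412.0 230.0 369 c [ 0.516 -0.412] ang -0.1 [128.  35.]
brush3 0.69 px 197.0 139.0 331 c [0.825 0.243] ang 77.0 [130.  32.]
spat1 0.65 px 312.0 249.0 287 c [ 0.467 -0.108] ang 9.2 [132.  25.]
spat1 0.55 px 204.0 192.0 199 c [0.647 0.217] ang 4.8 [127.  19.]
spat1 0.31 px 345.0 253.0 319 c [ 0.452 -0.209] ang -7.8 [127.  29.]
spat2 0.65 px 312.0 249.0 287 c [ 0.467 -0.108] ang 9.2 [132.  25.]
s
[... 1172 characters left out ...]
192.0 215 c [ 0.642 -0.222] ang -37.2 [49. 43.]
jar 0.69 px 384.0 165.0 364 c [ 0.725 -0.344] ang -46.5 [78. 52.]
jar 0.41 px 346.0 192.0 221 c [ 0.642 -0.222] ang -38.1 [50. 43.]
dish 0.84 px 359.0 299.0 738 c [ 0.322 -0.244] ang -1.3 [86. 86.]
blower 0.58 px 166.0 174.0 356 c [0.713 0.334] ang 44.0 [79. 54.]
folder 0.72 px 187.0 303.0 273 c [0.322 0.262] ang 88.7 [135.  17.]
lid_grip [(array([0.537, 0.38 , 0.098]), 0.79)]
box_a [(array([ 0.513, -0.372, -0.001]), 0.59)]
box_b [(array([ 0.513, -0.372, -0.001]), 0.59)]
mat [(array([ 0.676,  0.012, -0.   ]), 0.88)]
brush0 [(array([ 0.448, -0.205,  0.006]), 0.76), (array([ 0.513, -0.408,  0.008]), 0.66), (array([ 0.495,  0.098, -0.003]), 0.63)]
```

View pics/crop1.png

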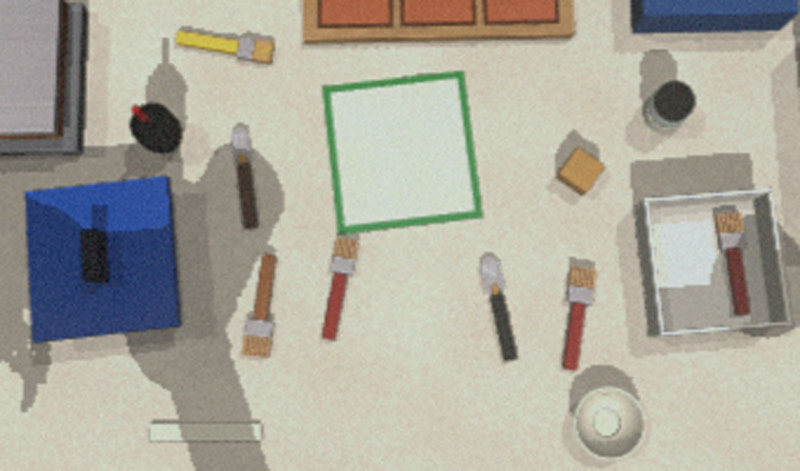

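Run:
```python
from h import *
d=cam("top"); im=d["pixels"]
def crop2px(q): return np.array(q,float)/2.353+[100,120]
def rep(n,q,z):
    P=p2w(d,crop2px(q),z)[:,:2]; print(n,"centre",P.mean(0).round(4)); 
    print("  edges",[(round(np.hypot(*e)*1000),round(np.degrees(np.arctan2(e[1],e[0])),1)) for e in np.roll(P,-1,0)-P])
rep("lid",[(25,193),(168,177),(180,325),(33,341)],.071)
rep("mat",[(324,87),(464,72),(481,215),(341,232)],.002)
rep("boxb outer top",[(641,199),(770,190),(788,324),(652,334)],.065)
rep("brown",[(270,255),(256,356)],.012)
b=cv2.cvtColor(im,cv2.COLOR_BGR2HSV)
r=im[180:280,105:185].astype(int); m=np.zeros(im.shape[:2],bool); m[180:280,105:185]=(r.sum(2)<45)
for z in(.111,):
    c,a,wh=None,None,None
    ys,xs=np.nonzero(m); P=p2w(d,np.c_[xs,ys],z)[:,:2]; print("bar",P.mean(0),cv2.minAreaRect((P*1000).astype(np.float32)),m.sum())
print(im[230,143],im[230,165],im[215,140])
print("lidgrip",[(np.round(r["point"],3),round(r["score"],2)) for c in("top","scene") for _ in [cam(c)] for r in spotter.mark_of("lid_grip",c)[:1]])
s=observe();print(delta([.5375,.387,.25],95.5,s), s["time_s"])
```

```text
lid centre [0.5336 0.3781]
  edges [(177, np.float64(-84.8)), (183, np.float64(-174.4)), (177, np.float64(94.9)), (182, np.float64(5.5))]
mat centre [0.6754 0.0087]
  edges [(187, np.float64(-85.0)), (194, np.float64(-175.2)), (183, np.float64(95.7)), (196, np.float64(6.0))]
boxb outer top centre [ 0.5136 -0.3695]
  edges [(161, np.float64(-87.3)), (166, np.float64(-177.1)), (166, np.float64(92.8)), (166, np.float64(1.1))]
brown centre [0.4762 0.1898]
  edges [(129, np.float64(172.2)), (129, np.float64(-7.8))]
bar [0.53864798 0.36792232] ((535.3922729492188, 370.6307373046875), (45.399906158447266, 16.964183807373047), 5.70976448059082) 26
[16 14 15] [59 32 22] [62 34 21]
lidgrip [(array([0.535, 0.384, 0.098]), 0.94), (array([0.531, 0.385, 0.095]), 0.78)]
(array([-42.06,  -3.83,   0.  ]), np.float64(-20.3)) 1.5
```

Run:
```python
from h import *
print(delta([.534,.381,.20],95.2))
```

```text
(array([-41.87,  -4.5 ,   5.  ]), np.float64(-20.0))
```

Request:
{"api": "move_arm", "payload": {"series": "-6 -0.5 0 -5 1;-12 -1 0 -10 1;-18 -2 1 -15 1;-24 -2.5 2 -20 1;-30 -3.5 3 -20 1;-36 -4 4 -20 1;-41.9 -4.5 5 -20 1;-41.9 -4.5 5 -20 1"}}

```text
time_s: 2.5
position: [0.5374, 0.3786, 0.198]
tool_rot: [[-0.996, -0.086, -0.002], [-0.086, 0.996, -0.001], [0.002, -0.001, -1.0]]
ft_force: [-1.0, 0.7, -0.2]
grip_width: 0.0856
gripper_force: 0.0
```

Run:
```python
from h import *
d=cam("top"); im=np.clip(d["pixels"].astype(float)*2,0,255).astype(np.uint8)
s=observe(); print(s["position"],s["q"]); print(delta([.534,.381,.095],95.2,s))
print(spotter.mark_of("lid_grip","scene")[:1] if cam("scene") else 0)
```

```text
[0.53551161 0.37982761 0.19885279] [ 2.50356118e+01  3.47405989e+01  6.03641103e+01  5.36675830e-03
  8.49872670e+01 -6.99901576e+01]
(array([ 0.12,  0.13, 10.39]), np.float64(-0.2))
[{'point': [0.5344, 0.382, 0.096], 'score': 0.95}]
```

Request:
{"api": "move_arm", "payload": {"series": "0 0.1 4 0 1;0 0.1 7 0 1;0 0.1 9.4 0 1;0 0.1 10.4 0 1;0 0.1 10.4 0 -1;0 0.1 10.4 0 -1;0 0.1 10.4 0 -1;0 0.1 10.4 0 -1", "force": 60}}

```text
time_s: 3.65
position: [0.5344, 0.3822, 0.0969]
tool_rot: [[-0.996, -0.09, 0.001], [-0.09, 0.996, 0.001], [-0.001, 0.001, -1.0]]
ft_force: [0.6, 1.6, 1.1]
grip_width: 0.0194
gripper_force: 59.2
```

Request:
{"api": "move_arm", "payload": {"series": "0 0 0 0 -1;0 0 -1 0 -1;0 0 -3 0 -1;0 0 -6 0 -1;0 0 -10 0 -1;0 0 -14 0 -1;0 0 -16 0 -1;0 0 -16 0 -1"}}

```text
time_s: 4.65
position: [0.5344, 0.3819, 0.2574]
tool_rot: [[-0.996, -0.09, 0.002], [-0.09, 0.996, 0.001], [-0.002, 0.001, -1.0]]
ft_force: [0.2, -0.0, -2.9]
grip_width: 0.0189
gripper_force: 59.0
```

Run:
```python
from h import *
s=observe(); print(s["position"],s["ft_force"],s["grip_width"]); print(delta([.675,.010,.254],95.5,s))
d=cam("top"); im=np.clip(d["pixels"].astype(float)*2,0,255).astype(np.uint8)
cv2.imwrite("pics/lift.png",cv2.resize(im[120:320,80:300],(660,600)))
print([(r["point"],r["score"]) for r in spotter.mark_of("lid","top")])
```

```text
[0.53439667 0.38193955 0.25738244] [ 0.19877463 -0.04826132 -2.93075944] 0.018941508492098965
(array([-10.65, -38.31,   0.33]), np.float64(-0.3))
[([0.5335, 0.3824, 0.2107], 0.83)]
```

View pics/lift.png

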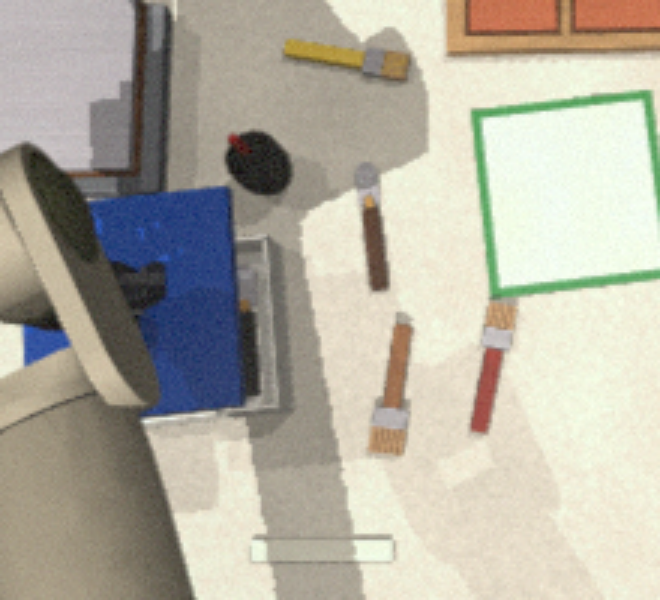

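Request:
{"api": "move_arm", "payload": {"series": "-0.5 -2 0 0 -1;-1.8 -6.5 0 0 -1;-3.4 -12.5 0 0 -1;-5.2 -18.8 0 0 -1;-7 -25 0 0 -1;-8.6 -31 0 0 -1;-10 -36 0 0 -1;-10.6 -38.3 0 0 -1"}}

```text
time_s: 5.75
position: [0.6745, 0.0057, 0.2545]
tool_rot: [[-0.996, -0.086, -0.002], [-0.086, 0.996, -0.0], [0.002, -0.0, -1.0]]
ft_force: [-0.6, 0.6, -2.2]
grip_width: 0.0192
gripper_force: 59.2
```

Request:
{"api": "move_arm", "payload": {"series": "0 0 0 0 -1;0 0 2 0 -1;0 0 6 0 -1;0 0 10 0 -1;0 0 14 0 -1;0 0 17 0 -1;0 0 17 0 -1;0 0 17 0 -1"}}

```text
time_s: 6.75
position: [0.6748, 0.0107, 0.0877]
tool_rot: [[-0.996, -0.091, 0.002], [-0.091, 0.996, -0.0], [-0.002, -0.0, -1.0]]
ft_force: [0.1, -0.2, -1.3]
grip_width: 0.0189
gripper_force: 59.1
```

Run:
```python
from h import *
s=observe(); print(s["position"],s["ft_force"],s["grip_width"],s["q"][5]); print(delta([.676,.010,.046],95.5,s))
d=cam("top"); im=np.clip(d["pixels"].astype(float)*2,0,255).astype(np.uint8)
cv2.imwrite("pics/mat.png",cv2.resize(im[120:270,190:350],(640,600)))
```

```text
[0.67478469 0.01072338 0.08766116] [ 0.05392085 -0.20075762 -1.27879053] 0.01893435975424964 -104.34792701137357
(array([-0.11, -0.08,  4.17]), np.float64(-0.3))
```

View pics/mat.png

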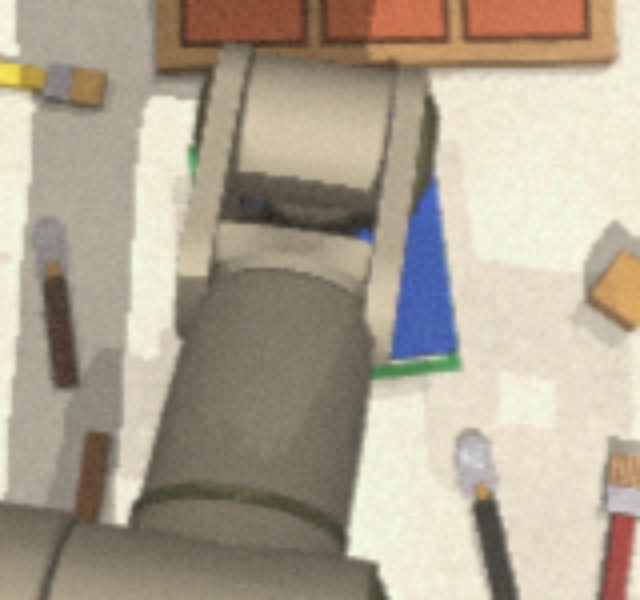

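Request:
{"api": "move_arm", "payload": {"series": "-0.1 -0.1 2 0 -1;-0.1 -0.1 3.6 0 -1;-0.1 -0.1 4.2 0 -1;-0.1 -0.1 4.3 0 -1;-0.1 -0.1 4.3 0 0.2;-0.1 -0.1 4.3 0 0.2;-0.1 -0.1 4.3 0 0.2;-0.1 -0.1 4.3 0 0.2"}}

```text
time_s: 7.8
position: [0.6754, 0.0091, 0.043]
tool_rot: [[-0.996, -0.09, 0.0], [-0.09, 0.996, -0.0], [-0.0, -0.0, -1.0]]
ft_force: [0.2, 1.0, -0.3]
grip_width: 0.051
gripper_force: 0.0
```

Request:
{"api": "move_arm", "payload": {"series": "0 0 -1 0 0.2;0 0 -4 0 0.2;0 0 -8 0 0.2;5 0 -11 0 0.2;11 0 -11 0 0.2;17 0 -11 0 0.2;17 0 -11 0 0.2;17 0 -11 0 0.2"}}

```text
time_s: 8.8
position: [0.5071, -0.0065, 0.1541]
tool_rot: [[-0.996, -0.09, 0.003], [-0.09, 0.996, -0.001], [-0.003, -0.001, -1.0]]
ft_force: [1.6, -0.2, 0.5]
grip_width: 0.0513
gripper_force: 0.0
```

```bash
cat >> h.py <<'E'
def pca(P):
    c=P.mean(0); w,v=np.linalg.eigh(np.cov((P-c).T)); a=v[:,1]; a=a*np.sign(a[0]); return c,a
def tools(d):
    out=[]
    for n in("brush1","spat1"):
        for r in spotter.cut_out(n,"top"):
            m=np.array(r["pixels"])
            if m.sum()<60: continue
            ys,xs=np.nonzero(m); P=p2w(d,np.c_[xs,ys],.010)[:,:2]; c,a=pca(P)
            t=(P-c)@a; lo,hi=np.percentile(t,[.5,99.5]); mid=c+a*(lo+hi)/2
            col=d["pixels"][ys,xs].mean(0).round()
            print(n,round(r["score"],2),"n",m.sum(),"mid",mid.round(4),"axis",round(np.degrees(np.arctan2(a[1],a[0])),1),"len",round((hi-lo)*1000),"bgr",col)
E
python3 - <<'E'
from h import *
s=observe(); print(s["position"],s["ft_force"],s["grip_width"],s["time_s"])
d=cam("top"); tools(d)
im=np.clip(d["pixels"].astype(float)*2,0,255).astype(np.uint8)
cv2.imwrite("pics/mat2.png",cv2.resize(im[120:320,100:440],(800,471)))
E
```

```text
[ 0.50711954 -0.00646802  0.15408649] [ 1.63696438 -0.22237646  0.48541995] 0.05130835390309771 8.8
brush1 0.94 n 373 mid [0.4778 0.1917] axis -8.0 len 128 bgr [47. 56. 66.]
brush1 0.84 n 349 mid [ 0.5184 -0.4137] axis 3.4 len 126 bgr [53. 59. 76.]
brush1 0.83 n 379 mid [ 0.4537 -0.2075] axis -11.8 len 129 bgr [58. 66. 88.]
brush1 0.65 n 264 mid [0.8236 0.2425] axis 78.4 len 124 bgr [45. 81. 92.]
spat1 0.87 n 313 mid [0.541  0.3406] axis 5.6 len 131 bgr [58. 61. 63.]
spat1 0.81 n 248 mid [ 0.4612 -0.1113] axis 9.3 len 117 bgr [52. 56. 59.]
spat1 0.8 n 292 mid [0.6453 0.2155] axis 7.1 len 128 bgr [46. 51. 56.]
```

View pics/mat2.png

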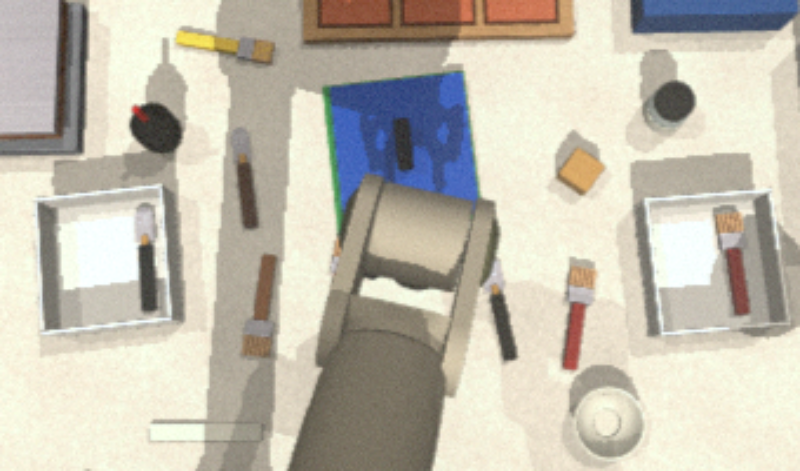

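Run:
```python
from h import *
print(delta([.453,-.2085,.022],80.5))
```

```text
(array([  7.26, -19.64,  13.13]), np.float64(14.7))
```

Request:
{"api": "move_arm", "payload": {"series": "2 -5 1 5 0.2;4 -10 3 10 0.2;6 -15 4 14.5 0.2;7.3 -19.6 6 14.5 0.2;7.3 -19.6 8 14.5 0.2;7.3 -19.6 11 14.5 0.2;7.3 -19.6 12.8 14.5 0.2;7.3 -19.6 13.1 14.5 0.2", "force": 40}}

```text
time_s: 9.95
position: [0.4513, -0.2081, 0.0209]
tool_rot: [[-0.987, 0.162, -0.001], [0.162, 0.987, 0.001], [0.002, 0.001, -1.0]]
ft_force: [-0.2, -0.7, 0.6]
grip_width: 0.0512
gripper_force: 0.0
```

Request:
{"api": "move_arm", "payload": {"series": "0 0 0 0 -1;0 0 0 0 -1;0 0 0 0 -1;0 0 -1 0 -1;0 0 -4 0 -1;0 0 -8 0 -1;0 0 -11 0 -1;0 0 -11 0 -1"}}

```text
time_s: 10.95
position: [0.4516, -0.2084, 0.1343]
tool_rot: [[-0.987, 0.162, 0.004], [0.162, 0.987, -0.003], [-0.004, -0.002, -1.0]]
ft_force: [0.3, 0.1, 0.0]
grip_width: 0.0172
gripper_force: 39.1
```

Run:
```python
from h import *
s=observe(); print(s["position"],s["grip_width"],s["q"][5]); print(delta([.511,-.324,.042],92.8,s))
```

```text
[ 0.45162076 -0.20839059  0.13431599] 0.017153327846242634 -119.11128431574011
(array([ -7.69, -10.42,   9.29]), np.float64(-12.1))
```

Request:
{"api": "move_arm", "payload": {"series": "-2 -2 0 -4 -1;-4 -5 0 -9 -1;-6 -8 0 -12 -1;-7.7 -10.4 1 -12 -1;-7.7 -10.4 3 -12 -1;-7.7 -10.4 6 -12 -1;-7.7 -10.4 8.8 -12 -1;-7.7 -10.4 9.6 -12 -1"}}

```text
time_s: 11.95
position: [0.5114, -0.3247, 0.0421]
tool_rot: [[-0.999, -0.047, 0.005], [-0.047, 0.999, -0.005], [-0.005, -0.005, -1.0]]
ft_force: [-21.6, 11.5, 101.4]
grip_width: 0.0169
gripper_force: 81.5
```

Request:
{"api": "move_arm", "payload": {"series": "0 0 0 0 -1;0 0 0 0 -0.45;0 0 0 0 -0.45;0 0 0 0 -0.45;0 0 -2 0 -0.4;0 0 -5 0 0.2;0 0 -9 0 0.2;0 0 -9 0 0.2"}}

```text
time_s: 12.95
position: [0.5107, -0.3237, 0.128]
tool_rot: [[-0.999, -0.047, 0.003], [-0.047, 0.999, -0.003], [-0.003, -0.003, -1.0]]
ft_force: [1.3, -0.3, -0.3]
grip_width: 0.0511
gripper_force: 0.0
```

Run:
```python
from h import *
s=observe(); print(s["position"],s["grip_width"],s["q"][5]); d=cam("top"); tools(d)
print(delta([.462,-.109,.022],100,s))
im=np.clip(d["pixels"].astype(float)*2,0,255).astype(np.uint8)
cv2.imwrite("pics/b1.png",cv2.resize(im[120:320,100:440],(800,471)))
```

```text
[ 0.51069955 -0.32371001  0.12796438] 0.051107678538297945 -136.23943120138455
brush1 0.87 n 342 mid [0.4773 0.1922] axis -7.9 len 124 bgr [63. 77. 94.]
brush1 0.64 n 314 mid [0.498  0.0952] axis -11.5 len 129 bgr [45. 50. 68.]
brush1 0.62 n 290 mid [0.8239 0.2414] axis 79.3 len 126 bgr [ 61. 101. 112.]
spat1 0.66 n 282 mid [0.6445 0.215 ] axis 7.6 len 132 bgr [61. 67. 75.]
spat1 0.63 n 285 mid [0.539  0.3407] axis 4.7 len 127 bgr [57. 60. 63.]
spat1 0.42 n 139 mid [ 0.4985 -0.104 ] axis 11.6 len 63 bgr [86. 89. 92.]
spat1 0.4 n 3286 mid [0.5389 0.3943] axis 17.2 len 199 bgr [ 99. 103. 103.]
spat1 0.31 n 330 mid [0.4776 0.1916] axis -7.6 len 124 bgr [63. 76. 94.]
(array([ 3.9 , 21.71, 10.52]), np.float64(-7.3))
```

View pics/b1.png

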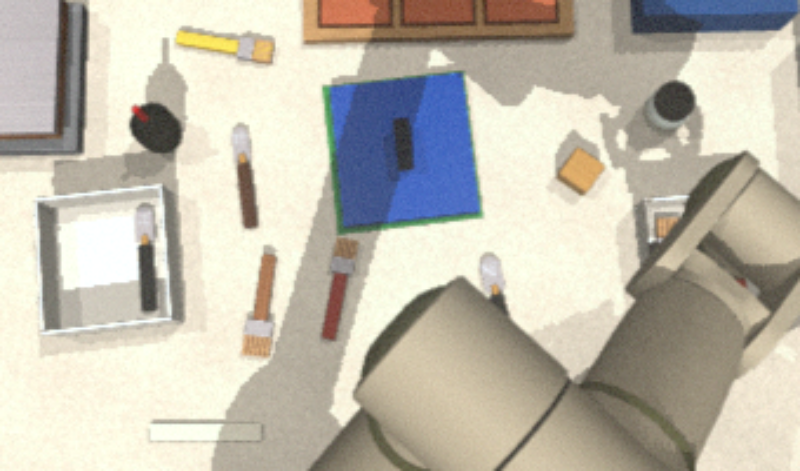

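Request:
{"api": "move_arm", "payload": {"series": "0.5 5 0 -3 0.2;1 10 0 -6 0.2;2 16 1 -8 0.2;3.6 21.7 3 -8 0.2;3.6 21.7 6 -8 0.2;3.6 21.7 9 -8 0.2;3.6 21.7 10.4 -8 0.2;3.6 21.7 10.5 -8 0.2"}}

```text
time_s: 14.1
position: [0.4636, -0.1078, 0.0201]
tool_rot: [[-0.983, -0.185, -0.002], [-0.185, 0.983, 0.001], [0.002, 0.002, -1.0]]
ft_force: [0.5, 0.9, 0.3]
grip_width: 0.051
gripper_force: 0.0
```

Request:
{"api": "move_arm", "payload": {"series": "0 0 0 0 -1;0 0 0 0 -1;0 0 0 0 -1;0 0 -1 0 -1;0 0 -4 0 -1;0 0 -8 0 -1;0 0 -12 0 -1;0 0 -12 0 -1"}}

```text
time_s: 15.1
position: [0.4651, -0.1084, 0.144]
tool_rot: [[-0.983, -0.185, 0.006], [-0.185, 0.983, -0.003], [-0.005, -0.004, -1.0]]
ft_force: [-0.5, 0.4, -0.9]
grip_width: 0.017
gripper_force: 39.1
```

Run:
```python
from h import *
s=observe(); print(s["position"],s["grip_width"],s["ft_force"]); print(delta([.531,.409,.050],95.3,s))
d=cam("top"); tools(d)
```

```text
[ 0.46505175 -0.10840655  0.14404338] 0.017012792889602037 [-0.49794239  0.39311836 -0.8578157 ]
(array([-16.02,  49.66,   9.29]), np.float64(5.4))
brush1 0.93 n 310 mid [ 0.5135 -0.3307] axis -1.2 len 124 bgr [56. 63. 87.]
brush1 0.8 n 296 mid [0.8243 0.2426] axis 79.9 len 129 bgr [ 56.  96. 106.]
brush1 0.7 n 327 mid [0.4971 0.0953] axis -11.8 len 128 bgr [57. 64. 91.]
brush1 0.66 n 411 mid [ 0.5184 -0.412 ] axis 4.2 len 128 bgr [55. 62. 78.]
brush1 0.64 n 350 mid [0.4764 0.1921] axis -7.9 len 128 bgr [48. 58. 68.]
brush1 0.59 n 211 mid [ 0.6431 -0.2222] axis -38.7 len 48 bgr [ 51.  82. 105.]
brush1 0.54 n 689 mid [ 0.321 -0.241] axis 63.7 len 85 bgr [ 90. 100. 103.]
spat1 0.81 n 306 mid [0.5403 0.3407] axis 4.9 len 130 bgr [59. 62. 64.]
spat1 0.65 n 250 mid [0.6432 0.2147] axis 7.8 len 129 bgr [55. 60. 69.]
spat1 0.58 n 62 mid [ 0.4299 -0.1297] axis 45.9 len 32 bgr [40. 44. 45.]
```

Request:
{"api": "move_arm", "payload": {"series": "-1 3 0 0 -1;-3 9 -1 2 -1;-5 15 -1 5 -1;-7 21 -1 5 -1;-9 27.5 -1 5 -1;-11 34 -1 5 -1;-13 40 -1 5 -1;-14.5 45 -1 5 -1"}}

```text
time_s: 16.25
position: [0.5223, 0.3586, 0.1494]
tool_rot: [[-0.995, -0.099, -0.002], [-0.099, 0.995, -0.001], [0.002, -0.001, -1.0]]
ft_force: [1.2, -0.9, -0.4]
grip_width: 0.0163
gripper_force: 39.2
```

Run:
```python
from h import *
s=observe(); print(s["position"],s["grip_width"],s["ft_force"]); print(delta([.531,.409,.047],95.3,s))
```

```text
[0.52233287 0.35856293 0.14942543] 0.01633160819560814 [ 1.24865257 -0.88835556 -0.37518496]
(array([-1.39,  4.94, 10.23]), np.float64(0.4))
```

Request:
{"api": "move_arm", "payload": {"series": "-1.5 4.7 0 0.3 -1;-1.5 4.7 2 0.3 -1;-1.5 4.7 5 0.3 -1;-1.5 4.7 8 0.3 -1;-1.5 4.7 9.8 0.3 -1;-1.5 4.7 10.3 0.3 -1;-1.5 4.7 10.3 0.3 -1;-1.5 4.7 10.3 0.3 -0.45"}}

```text
time_s: 17.25
position: [0.5335, 0.4052, 0.0492]
tool_rot: [[-0.996, -0.094, 0.002], [-0.094, 0.996, 0.001], [-0.002, 0.001, -1.0]]
ft_force: [0.1, 0.2, -0.3]
grip_width: 0.0234
gripper_force: 0.0
```

Request:
{"api": "move_arm", "payload": {"series": "0 0 0 0 -0.45;0 0 0 0 -0.45;0 0 -2 0 -0.4;0 0 -5 0 0.2;0 0 -9 0 0.2;0 0 -11 0 0.2;0 0 -11 0 0.2"}}

```text
time_s: 18.12
position: [0.5335, 0.4052, 0.1597]
tool_rot: [[-0.996, -0.094, 0.003], [-0.094, 0.996, 0.002], [-0.003, 0.001, -1.0]]
ft_force: [0.4, -0.5, -1.1]
grip_width: 0.0511
gripper_force: 0.0
```

Run:
```python
from h import *
s=observe(); print(s["position"],s["grip_width"],s["ft_force"]); d=cam("top"); tools(d)
print(delta([.642,.2145,.022],97.7,s))
```

```text
[0.5334897  0.40516392 0.15967704] 0.051058836766993694 [ 0.40704232 -0.46073092 -1.13495034]
brush1 0.9 n 349 mid [0.4979 0.0947] axis -11.7 len 128 bgr [59. 66. 90.]
brush1 0.69 n 364 mid [ 0.5174 -0.4136] axis 4.4 len 130 bgr [51. 57. 74.]
brush1 0.66 n 342 mid [0.4782 0.1913] axis -8.2 len 128 bgr [59. 71. 87.]
brush1 0.55 n 370 mid [ 0.512  -0.3313] axis -1.0 len 127 bgr [57. 63. 84.]
brush1 0.52 n 279 mid [0.8236 0.2414] axis 78.5 len 125 bgr [45. 73. 85.]
brush1 0.34 n 3546 mid [0.6775 0.0078] axis 6.0 len 189 bgr [89. 51. 36.]
spat1 0.72 n 253 mid [0.535  0.4018] axis 2.7 len 128 bgr [43. 45. 47.]
spat1 0.63 n 292 mid [0.5411 0.3414] axis 4.1 len 131 bgr [42. 44. 47.]
spat1 0.63 n 287 mid [0.6432 0.2151] axis 8.1 len 130 bgr [55. 60. 69.]
(array([ -8.97, -20.02,  13.77]), np.float64(-2.3))
```

Request:
{"api": "move_arm", "payload": {"series": "-2 -5 0 -2 0.2;-4 -10 0 -2 0.2;-7 -15.5 2 -2.3 0.2;-9 -20 4 -2.3 0.2;-9 -20 8 -2.3 0.2;-9 -20 11.5 -2.3 0.2;-9 -20 13.3 -2.3 0.2;-9 -20 13.7 -2.3 0.2"}}

```text
time_s: 19.27
position: [0.6409, 0.2143, 0.0198]
tool_rot: [[-0.991, -0.134, -0.002], [-0.134, 0.991, -0.0], [0.002, -0.0, -1.0]]
ft_force: [-0.2, 0.7, 0.6]
grip_width: 0.0512
gripper_force: 0.0
```

Request:
{"api": "move_arm", "payload": {"series": "0 0 0 0 0.2;0 0 0 0 -1;0 0 0 0 -1;0 0 -1 0 -1;0 0 -4 0 -1;0 0 -8 0 -1;0 0 -12 0 -1;0 0 -12 0 -1"}}

```text
time_s: 20.27
position: [0.6426, 0.2145, 0.1455]
tool_rot: [[-0.991, -0.134, 0.007], [-0.134, 0.991, 0.001], [-0.008, 0.0, -1.0]]
ft_force: [1.0, -0.2, 0.4]
grip_width: 0.0169
gripper_force: 39.2
```

Run:
```python
from h import *
s=observe(); print(s["position"],s["grip_width"],s["ft_force"]); print(delta([.5345,.373,.047],95.3,s))
```

```text
[0.6426205  0.21445437 0.14548271] 0.01687649415699496 [ 0.97870033 -0.22409644  0.38444402]
(array([ 8.67, 17.16,  9.78]), np.float64(2.4))
```

Request:
{"api": "move_arm", "payload": {"series": "2 4 0 2 -1;4.5 9 0 2.4 -1;7 14 0 2.4 -1;8.7 17.2 0 2.4 -1;8.7 17.2 3 2.4 -1;8.7 17.2 7 2.4 -1;8.7 17.2 9.5 2.4 -1;8.7 17.2 9.8 2.4 -1"}}

```text
time_s: 21.28
position: [0.5311, 0.3725, 0.041]
tool_rot: [[-0.996, -0.092, -0.004], [-0.092, 0.996, -0.002], [0.004, -0.001, -1.0]]
ft_force: [0.5, 0.2, 0.1]
grip_width: 0.017
gripper_force: 39.2
```

Request:
{"api": "move_arm", "payload": {"series": "0 0 0 0 -0.45;0 0 0 0 -0.45;0 0 0 0 -0.45;0 0 -2 0 -0.4;0 0 -5 0 0.2;0 0 -9 0 0.2;0 0 -11 0 0.2;0 0 -11 0 0.2"}}

```text
time_s: 22.28
position: [0.5327, 0.3733, 0.1549]
tool_rot: [[-0.996, -0.092, 0.004], [-0.092, 0.996, 0.002], [-0.004, 0.001, -1.0]]
ft_force: [-0.4, -0.9, 0.1]
grip_width: 0.0513
gripper_force: 0.0
```

Run:
```python
from h import *
s=observe(); print(s["position"],s["grip_width"],s["ft_force"]); d=cam("top"); tools(d)
print(delta([.4775,.1915,.022],82,s))
```

```text
[0.53267027 0.37331882 0.15492769] 0.051257259928426675 [-0.42916774 -0.92601734  0.13557085]
brush1 0.85 n 365 mid [ 0.512  -0.3315] axis -0.8 len 127 bgr [57. 64. 85.]
brush1 0.7 n 376 mid [0.478  0.1912] axis -8.1 len 128 bgr [59. 71. 86.]
brush1 0.69 n 270 mid [0.8241 0.2427] axis 79.3 len 125 bgr [41. 68. 79.]
brush1 0.67 n 373 mid [ 0.519 -0.414] axis 4.0 len 127 bgr [52. 58. 75.]
brush1 0.55 n 303 mid [0.4981 0.0952] axis -10.9 len 126 bgr [57. 64. 90.]
spat1 0.79 n 161 mid [0.5343 0.3702] axis 4.3 len 128 bgr [31. 36. 45.]
spat1 0.68 n 257 mid [0.5382 0.3402] axis 4.9 len 126 bgr [38. 40. 43.]
spat1 0.55 n 65 mid [0.567 0.402] axis 11.9 len 73 bgr [77. 78. 80.]
(array([  7.21, -17.61,  13.24]), np.float64(13.3))
```

Request:
{"api": "move_arm", "payload": {"series": "2 -5 0 5 0.2;4 -10 1 10 0.2;6 -15 3 13.3 0.2;7.2 -17.6 6 13.3 0.2;7.2 -17.6 9 13.3 0.2;7.2 -17.6 12 13.3 0.2;7.2 -17.6 13.2 13.3 0.2;7.2 -17.6 13.2 13.3 0.2"}}

```text
time_s: 23.42
position: [0.4763, 0.1912, 0.0204]
tool_rot: [[-0.99, 0.14, -0.002], [0.14, 0.99, -0.0], [0.002, -0.001, -1.0]]
ft_force: [-0.5, -0.3, 0.1]
grip_width: 0.051
gripper_force: 0.0
```

Request:
{"api": "move_arm", "payload": {"series": "0 0 0 0 -1;0 0 0 0 -1;0 0 0 0 -1;0 0 -1 0 -1;0 0 -4 0 -1;0 0 -8 0 -1;0 0 -12 0 -1;0 0 -12 0 -1"}}

```text
time_s: 24.42
position: [0.4777, 0.1914, 0.1442]
tool_rot: [[-0.99, 0.14, 0.006], [0.14, 0.99, 0.001], [-0.006, 0.002, -1.0]]
ft_force: [-0.8, -0.7, -1.5]
grip_width: 0.0171
gripper_force: 39.2
```

Run:
```python
from h import *
s=observe(); print(s["position"],s["grip_width"],s["q"]); print(delta([.515,-.386,.134],93.2,s)); d=cam("top"); tools(d)
```

```text
[0.47770379 0.19141413 0.14419428] 0.01714900644528423 [ 8.63795376e+00  2.42822008e+01  8.97004109e+01 -9.28666294e-04
  6.56546583e+01 -7.33421749e+01]
(array([-11.74, -56.66,   0.99]), np.float64(-11.2))
brush1 0.83 n 380 mid [ 0.5185 -0.4141] axis 3.9 len 128 bgr [51. 57. 73.]
brush1 0.75 n 266 mid [0.8234 0.2418] axis 77.9 len 126 bgr [40. 69. 80.]
brush1 0.69 n 323 mid [ 0.5135 -0.3308] axis -1.6 len 124 bgr [54. 61. 83.]
spat1 0.81 n 323 mid [0.5361 0.4035] axis 5.1 len 131 bgr [54. 57. 59.]
spat1 0.5 n 71 mid [0.5867 0.3447] axis 12.9 len 32 bgr [94. 93. 96.]
```

Request:
{"api": "move_arm", "payload": {"series": "-1 -4 0 -2 -1;-2 -10 0 -5 -1;-3 -16 0 -8 -1;-4.5 -22 0 -11 -1;-6 -28 0 -11 -1;-7 -34 0 -11 -1;-8 -40 0 -11 -1;-9.5 -46 0 -11 -1"}}

```text
time_s: 25.58
position: [0.5057, -0.2793, 0.1397]
tool_rot: [[-0.999, -0.051, -0.002], [-0.051, 0.999, 0.002], [0.002, 0.002, -1.0]]
ft_force: [-0.7, 0.9, -0.5]
grip_width: 0.0167
gripper_force: 39.2
```

Request:
{"api": "move_arm", "payload": {"series": "-1 -4.5 0 0 -1;-2 -8.5 0 0 -1;-2.2 -10.5 0 0 -1;-2.2 -10.7 0 0 -1;-2.2 -10.7 0 0 -1"}}

```text
time_s: 26.2
position: [0.5337, -0.3824, 0.1401]
tool_rot: [[-0.999, -0.052, -0.001], [-0.052, 0.999, 0.002], [0.001, 0.002, -1.0]]
ft_force: [-0.7, -0.9, -1.4]
grip_width: 0.017
gripper_force: 39.3
```

Run:
```python
from h import *
s=observe(); print(s["position"],s["grip_width"],s["q"][5]); print(delta([.515,-.386,.045],93.2,s)); d=cam("top"); tools(d)
```

```text
[ 0.5337054  -0.38235574  0.14013616] 0.01697344599078346 -138.92245438221443
(array([ 1.88, -0.28,  9.52]), np.float64(-0.2))
brush1 0.82 n 320 mid [ 0.527  -0.3323] axis -2.8 len 104 bgr [61. 69. 88.]
brush1 0.78 n 281 mid [0.4962 0.0952] axis -11.3 len 125 bgr [45. 50. 68.]
brush1 0.61 n 268 mid [0.8231 0.2427] axis 78.2 len 128 bgr [ 60. 102. 113.]
spat1 0.71 n 287 mid [0.5426 0.3401] axis 5.1 len 128 bgr [60. 63. 65.]
spat1 0.68 n 291 mid [0.5354 0.3715] axis 5.0 len 131 bgr [58. 63. 70.]
spat1 0.66 n 296 mid [0.5351 0.4036] axis 5.4 len 128 bgr [57. 60. 62.]
```

Request:
{"api": "move_arm", "payload": {"series": "1.9 -0.3 1 0 -1;1.9 -0.3 4 0 -1;1.9 -0.3 7 0 -1;1.9 -0.3 9 0 -1;1.9 -0.3 9.4 0 -1;1.9 -0.3 9.4 0 -1;1.9 -0.3 9.4 0 -0.45;1.9 -0.3 9.4 0 -0.45"}}

```text
time_s: 27.35
position: [0.5154, -0.3875, 0.0479]
tool_rot: [[-0.999, -0.052, 0.001], [-0.052, 0.999, -0.001], [-0.001, -0.001, -1.0]]
ft_force: [0.6, -0.1, 0.8]
grip_width: 0.0231
gripper_force: 0.0
```

Request:
{"api": "move_arm", "payload": {"series": "0 0 0 0 -0.45;0 0 -2 0 -0.45;0 0 -5 0 0.2;0 3 -9 0 0.2;0 8 -10 0 0.2;0 14 -10 0 0.2;0 20 -10 0 0.2;0 20 -10 0 0.2"}}

```text
time_s: 28.35
position: [0.5044, -0.184, 0.1476]
tool_rot: [[-0.998, -0.056, -0.0], [-0.056, 0.998, 0.001], [0.0, 0.001, -1.0]]
ft_force: [0.3, -0.5, -0.2]
grip_width: 0.0513
gripper_force: 0.0
```

Run:
```python
from h import *
s=observe(); print(s["position"],s["grip_width"]); d=cam("top"); tools(d)
print(delta([.497,.095,.022],78.8,s))
im=np.clip(d["pixels"].astype(float)*2,0,255).astype(np.uint8)
cv2.imwrite("pics/b2.png",cv2.resize(im[180:300,200:460],(800,369)))
```

```text
[ 0.50438881 -0.18400498  0.14759527] 0.051342458412121234
brush1 0.84 n 300 mid [ 0.5187 -0.4146] axis 4.9 len 127 bgr [52. 60. 79.]
brush1 0.79 n 273 mid [0.8232 0.2425] axis 78.7 len 129 bgr [ 59. 100. 112.]
brush1 0.69 n 308 mid [0.4976 0.0948] axis -11.8 len 128 bgr [56. 63. 91.]
brush1 0.66 n 325 mid [ 0.5164 -0.3884] axis 5.4 len 125 bgr [48. 59. 74.]
brush1 0.41 n 63 mid [ 0.4648 -0.3318] axis -12.5 len 34 bgr [33. 38. 61.]
spat1 0.88 n 374 mid [0.5424 0.3413] axis 4.3 len 134 bgr [64. 67. 69.]
spat1 0.67 n 303 mid [0.5372 0.4038] axis 5.6 len 130 bgr [60. 62. 65.]
spat1 0.54 n 234 mid [0.5352 0.3712] axis 5.9 len 125 bgr [54. 59. 67.]
(array([-0.83, 27.89, 12.58]), np.float64(14.4))
```

View pics/b2.png

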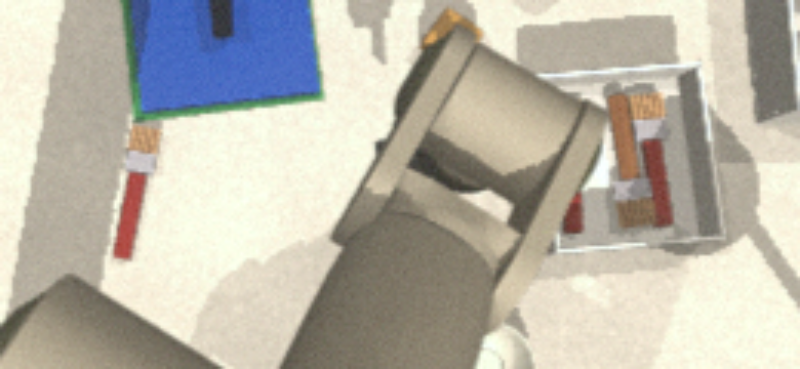

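Request:
{"api": "move_arm", "payload": {"series": "0 5 0 4 0.2;0 11 0 8 0.2;-0.5 17 0 12 0.2;-0.8 23 2 14.4 0.2;-0.8 27.9 5 14.4 0.2;-0.8 27.9 9 14.4 0.2;-0.8 27.9 12 14.4 0.2;-0.8 27.9 12.6 14.4 0.2"}}

```text
time_s: 29.5
position: [0.4983, 0.0906, 0.0195]
tool_rot: [[-0.98, 0.199, -0.003], [0.199, 0.98, 0.0], [0.003, -0.001, -1.0]]
ft_force: [0.1, -0.3, 0.2]
grip_width: 0.0511
gripper_force: 0.0
```

Request:
{"api": "move_arm", "payload": {"series": "0 0 0 0 0.2;0 0 0 0 -1;0 0 0 0 -1;0 0 0 0 -1;0 0 -2 0 -1;0 0 -6 0 -1;0 0 -10 0 -1;0 0 -12 0 -1"}}

```text
time_s: 30.5
position: [0.4988, 0.0915, 0.1436]
tool_rot: [[-0.98, 0.198, 0.004], [0.198, 0.98, -0.0], [-0.004, 0.0, -1.0]]
ft_force: [-0.1, -0.9, -1.4]
grip_width: 0.0167
gripper_force: 39.3
```

Run:
```python
from h import *
s=observe(); print(s["position"],s["grip_width"]); print(delta([.514,-.362,.14],93,s))
```

```text
[0.4987982  0.09147462 0.14363907] 0.016691434799344314
(array([-10.47, -44.15,   0.38]), np.float64(-14.4))
```

Request:
{"api": "move_arm", "payload": {"series": "-1 -4 0 -3 -1;-2.5 -10 0 -6 -1;-4 -16 0 -10 -1;-5.5 -22 0 -14 -1;-7 -28 0 -14.4 -1;-8.5 -34 0 -14.4 -1;-10 -40 0 -14.4 -1;-10.5 -44 0 -14.4 -1"}}

```text
time_s: 31.5
position: [0.5136, -0.3634, 0.1413]
tool_rot: [[-0.999, -0.05, 0.001], [-0.05, 0.999, -0.001], [-0.001, -0.001, -1.0]]
ft_force: [0.4, 0.5, -1.4]
grip_width: 0.0168
gripper_force: 39.3
```

Request:
{"api": "move_arm", "payload": {"series": "0 0 0 0 -1;0 0 0 0 -1"}}

```text
time_s: 31.75
position: [0.514, -0.3598, 0.1412]
tool_rot: [[-0.999, -0.052, -0.0], [-0.052, 0.999, 0.0], [0.0, 0.0, -1.0]]
ft_force: [-0.5, 0.1, 0.2]
grip_width: 0.0169
gripper_force: 39.3
```

Run:
```python
from h import *
s=observe(); print(s["position"],s["grip_width"]); print(delta([.514,-.362,.045],93,s))
```

```text
[ 0.51397452 -0.35981196  0.14120669] 0.01693612055885222
(array([ 0.01, -0.22,  9.62]), np.float64(-0.0))
```

Request:
{"api": "move_arm", "payload": {"series": "0 -0.2 2 0 -1;0 -0.2 5 0 -1;0 -0.2 8 0 -1;0 -0.2 9.4 0 -1;0 -0.2 9.4 0 -1;0 -0.2 9.4 0 -0.5;0 -0.2 9.4 0 -0.5;0 -0.2 9.4 0 -0.5"}}

```text
time_s: 32.75
position: [0.5144, -0.3626, 0.0477]
tool_rot: [[-0.999, -0.052, 0.001], [-0.052, 0.999, -0.001], [-0.001, -0.001, -1.0]]
ft_force: [0.7, 1.2, -0.3]
grip_width: 0.0213
gripper_force: 0.5
```

Request:
{"api": "move_arm", "payload": {"series": "0 0 -2 0 -0.45;0 0 -6 0 -0.4;0 4 -9 0 0.2;0 10 -9 0 0.2;0 16 -9 0 0.2;0 22 -9 0 0.2;0 28 -9 0 0.2;0 28 -9 0 0.2"}}

```text
time_s: 33.75
position: [0.4991, -0.0797, 0.1376]
tool_rot: [[-0.998, -0.056, 0.0], [-0.056, 0.998, 0.0], [-0.0, 0.0, -1.0]]
ft_force: [0.3, -0.6, -0.0]
grip_width: 0.0512
gripper_force: 0.0
```

Run:
```python
from h import *
s=observe(); print(s["position"],s["grip_width"]); d=cam("top"); tools(d)
print([(r["point"],r["score"]) for c in("top","scene") for _ in [cam(c)] for r in spotter.mark_of("lid_grip",c)[:1]])
print(delta([.676,.009,.154],95.3,s))
im=np.clip(d["pixels"].astype(float)*2,0,255).astype(np.uint8)
cv2.imwrite("pics/b3.png",cv2.resize(im[120:320,100:440],(800,471)))
```

```text
[ 0.49912913 -0.07973872  0.13758667] 0.05124393727688886
brush1 0.84 n 314 mid [0.8234 0.2415] axis 78.5 len 132 bgr [ 53.  91. 101.]
brush1 0.79 n 274 mid [ 0.5171 -0.4147] axis 5.1 len 124 bgr [52. 59. 79.]
brush1 0.68 n 309 mid [ 0.5163 -0.3903] axis 4.3 len 125 bgr [51. 61. 75.]
brush1 0.65 n 339 mid [ 0.5129 -0.3645] axis -3.2 len 130 bgr [46. 52. 73.]
brush1 0.64 n 394 mid [ 0.5106 -0.331 ] axis -1.6 len 130 bgr [58. 64. 86.]
spat1 0.8 n 339 mid [0.535  0.3717] axis 5.6 len 132 bgr [62. 67. 73.]
spat1 0.66 n 294 mid [0.5412 0.3405] axis 4.9 len 131 bgr [57. 60. 62.]
spat1 0.53 n 316 mid [0.5366 0.4037] axis 5.4 len 131 bgr [59. 61. 63.]
[([0.6753, 0.0059, 0.049], 0.67), ([0.673, 0.0112, 0.046], 0.77)]
(array([-18.16,   7.86,  -1.64]), np.float64(-2.1))
```

View pics/b3.png

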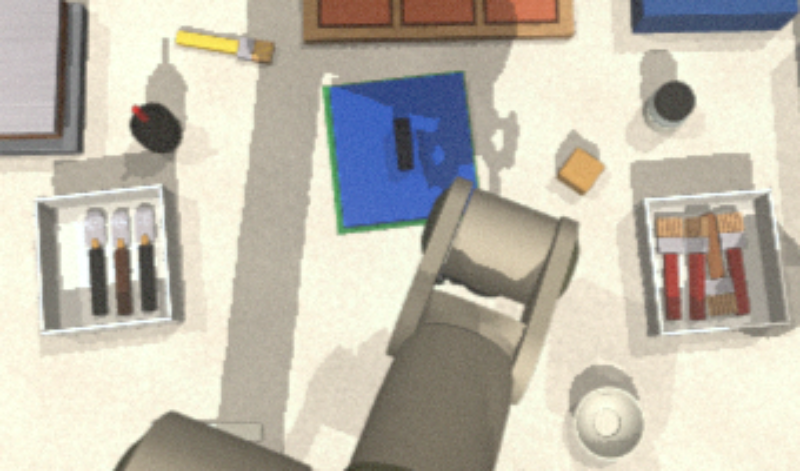

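```bash
cat > fit.py <<'E'
from h import *
from scipy.optimize import minimize
def fit(name,near,sx,sy,z0,z1,yaw0,cams=("top","scene")):
    data=[]
    for c in cams:
        d=cam(c); best=None
        for r in spotter.cut_out(name,c):
            m=np.array(r["pixels"]); ys,xs=np.nonzero(m)
            e=np.hypot(*(p2w(d,(xs.mean(),ys.mean()),(z0+z1)/2)[0,:2]-near)) if len(xs) else 9
            if e<.07 and m.sum()>800 and best is None: best=m
        if best is None: print(c,"none"); continue
        data.append((d,best.astype(np.float32)))
    def hull(d,p):
        ca,sa=np.cos(p[2]),np.sin(p[2]); C=np.array([[a*sx/2,b*sy/2] for a in(-1,1) for b in(-1,1)])@np.array([[ca,sa],[-sa,ca]])+p[:2]
        uv=w2p(d,np.r_[np.c_[C,[z0]*4],np.c_[C,[z1]*4]]).astype(np.float32)
        return cv2.convexHull(uv)
    def cost(q,dat):
        p=[q[0]/1000,q[1]/1000,np.radians(q[2])]; t=0
        for d,m in dat:
            S=4; big=np.zeros((420*S,560*S),np.uint8); cv2.fillConvexPoly(big,np.round(((hull(d,p)+.5)*S-.5)*16).astype(np.int32),255,shift=4)
            r=cv2.resize(big,(560,420),interpolation=cv2.INTER_AREA)/255.; t+=np.abs(r-m).sum()
        return t
    for dat in [data]+[[x] for x in data]:
        x0=np.array([near[0]*1000,near[1]*1000,yaw0]); o=minimize(cost,x0,args=(dat,),method="Nelder-Mead",options=dict(initial_simplex=x0+np.array([[0,0,0],[6,0,0],[0,6,0],[0,0,4]]),xatol=.05,fatol=.1))
        print(name,o.x.round(2),round(o.fun))
E
python3 - <<'E'
from fit import *
fit("box_b",np.array([.514,-.371]),.170,.160,0,.065,3)
fit("box_b",np.array([.514,-.371]),.170,.160,0,.065,3)
fit("box_a",np.array([.534,.380]),.170,.160,0,.065,5)
fit("lid",np.array([.675,.009]),.186,.176,.002,.020,5.3,("scene",))
E
```

```text
box_b [ 515.78 -373.37    3.6 ] 2418
box_b [ 515.44 -373.77    3.8 ] 1577
box_b [ 516.38 -372.4     2.8 ] 826
box_b [ 515.52 -373.58    3.12] 2394
box_b [ 515.12 -373.92    2.86] 1611
box_b [ 515.9  -373.06    3.28] 777
box_a [535.4  381.61   5.15] 2036
box_a [536.12 380.04   5.25] 1060
box_a [534.79 381.72   5.2 ] 944
lid [676.78   9.05   5.49] 78
lid [676.78   9.05   5.49] 78
```

Request:
{"api": "move_arm", "payload": {"series": "-5 2 0 -2.1 0.2;-10 4.5 0 -2.1 0.2;-15 6.5 0 -2.1 0.2;-18.1 7.9 2 -2.1 0.2;-18.1 7.9 5 -2.1 0.2;-18.1 7.9 8 -2.1 0.2;-18.1 7.9 9.2 -2.1 0.2;-18.1 7.9 9.3 -2.1 0.2"}}

```text
time_s: 35.8
position: [0.6763, 0.0053, 0.0438]
tool_rot: [[-0.996, -0.088, -0.001], [-0.088, 0.996, 0.0], [0.001, 0.0, -1.0]]
ft_force: [-0.1, 0.3, 0.5]
grip_width: 0.0512
gripper_force: 0.0
```

Request:
{"api": "move_arm", "payload": {"series": "0 0 0 0 0.2;0 0 0 0 -1;0 0 0 0 -1;0 0 0 0 -1;0 0 -1 0 -1;0 0 -4 0 -1;0 0 -8 0 -1;0 0 -11 0 -1", "force": 60}}

```text
time_s: 36.8
position: [0.6763, 0.0052, 0.1559]
tool_rot: [[-0.996, -0.088, 0.001], [-0.088, 0.996, -0.0], [-0.001, -0.0, -1.0]]
ft_force: [0.4, 0.2, -3.4]
grip_width: 0.0194
gripper_force: 58.8
```

Request:
{"api": "move_arm", "payload": {"series": "0 0 0 0 -1;0 0 -1 0 -1;0 0 -1 0 -1"}}

```text
time_s: 37.17
position: [0.6762, 0.0053, 0.1635]
tool_rot: [[-0.996, -0.088, -0.001], [-0.088, 0.996, 0.0], [0.001, 0.0, -1.0]]
ft_force: [0.4, -0.4, -2.9]
grip_width: 0.0194
gripper_force: 58.9
```

Run:
```python
from h import *
s=observe(); print(s["position"],s["grip_width"],s["ft_force"]); print(delta([.515,-.3735,.165],93.2,s))
```

```text
[0.67622127 0.00527888 0.16349908] 0.019387741940461892 [ 0.35010017 -0.4295723  -2.91831282]
(array([ 19.41, -36.3 ,  -0.14]), np.float64(1.9))
```

Request:
{"api": "move_arm", "payload": {"series": "1 -2 0 1 -1;3.5 -6.5 0 1.9 -1;6.3 -12 0 1.9 -1;9.3 -17.5 0 1.9 -1;12.3 -23 0 1.9 -1;15.3 -28.6 0 1.9 -1;18 -33.6 0 1.9 -1;19.4 -36.3 0 1.9 -1"}}

```text
time_s: 38.17
position: [0.5125, -0.3767, 0.1633]
tool_rot: [[-0.999, -0.051, -0.001], [-0.051, 0.999, 0.0], [0.001, 0.0, -1.0]]
ft_force: [1.1, 0.8, -2.9]
grip_width: 0.0196
gripper_force: 59.1
```

Request:
{"api": "move_arm", "payload": {"series": "0 0 0 0 -1;0 0 2 0 -1;0 0 4 0 -1;0 0 4 0 -1;0 0 4 0 -1"}}

```text
time_s: 38.8
position: [0.5154, -0.3733, 0.1248]
tool_rot: [[-0.998, -0.056, 0.001], [-0.056, 0.998, -0.001], [-0.001, -0.001, -1.0]]
ft_force: [0.1, -0.3, -1.7]
grip_width: 0.0192
gripper_force: 59.0
```

Run:
```python
from fit import *
s=observe(); print(s["position"],s["grip_width"],s["ft_force"]); print(delta([.515,-.3735,.095],93.2,s))
z=s["position"][2]-.042
fit("lid",np.array([.515,-.373]),.186,.176,z,z+.018,3.2,("scene",))
d=cam("scene"); im=np.clip(d["pixels"].astype(float)*2,0,255).astype(np.uint8)
cv2.imwrite("pics/b4.png",cv2.resize(im[100:260,60:270],(787,600)))
```

```text
[ 0.51541118 -0.37329542  0.12479388] 0.019190441493454856 [ 0.13783119 -0.2557814  -1.70172498]
(array([ 0.04, -0.02,  2.98]), np.float64(-0.0))
lid [ 516.84 -372.4     3.34] 534
lid [ 516.84 -372.4     3.34] 534
```

View pics/b4.png

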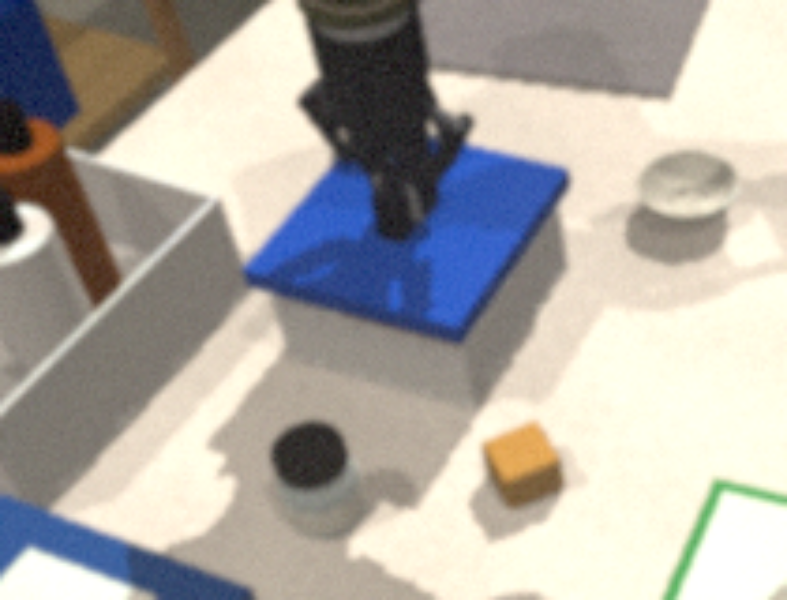

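Request:
{"api": "move_arm", "payload": {"series": "0 0 0.8 0 -1;0 0 1.6 0 -1;0 0 2.1 0 -1;0 0 2.5 0 -1;0 0 2.7 0 -1;0 0 2.7 0 -1"}}

```text
time_s: 39.7
position: [0.5152, -0.3734, 0.097]
tool_rot: [[-0.998, -0.055, -0.0], [-0.055, 0.998, 0.0], [0.0, 0.0, -1.0]]
ft_force: [-0.4, 0.6, -2.8]
grip_width: 0.019
gripper_force: 59.1
```

Request:
{"api": "move_arm", "payload": {"series": "0 0 0.2 0 -1;0 0 0.2 0 -1;0 0 0.2 0 0.2;0 0 0.2 0 0.2;0 0 0.2 0 0.2;0 0 -2 0 0.2;0 0 -6 0 0.2;0 0 -10 0 0.2"}}

```text
time_s: 40.7
position: [0.5151, -0.3733, 0.198]
tool_rot: [[-0.998, -0.055, -0.0], [-0.055, 0.998, 0.0], [0.0, 0.0, -1.0]]
ft_force: [-0.0, 0.1, 0.0]
grip_width: 0.0511
gripper_force: 0.0
```

Request:
{"api": "move_arm", "payload": {"series": "0 3 -2 0 0.2;2 9 -3 0 0.2;3 15 -3 0 0.2;4 21 -3 0 0.2;5 27 -3 0 0.2;6 33 -3 0 0.2;6 33 -3 0 0.2;6 33 -3 0 0.2"}}

```text
time_s: 41.7
position: [0.4373, -0.0476, 0.2272]
tool_rot: [[-0.998, -0.056, 0.001], [-0.056, 0.998, -0.001], [-0.001, -0.001, -1.0]]
ft_force: [1.1, 0.1, 0.1]
grip_width: 0.0513
gripper_force: 0.0
```

Run:
```python
from fit import *
s=observe(); print(s["position"],s["ft_force"],s["time_s"])
fit("lid",np.array([.515,-.373]),.186,.176,.053,.071,3.2)
d=cam("scene"); print([(r["point"],r["score"]) for r in spotter.mark_of("lid","scene")])
im=np.clip(d["pixels"].astype(float)*2,0,255).astype(np.uint8)
cv2.imwrite("pics/end.png",im)
cv2.imwrite("pics/endt.png",np.clip(cam("top")["pixels"].astype(float)*2,0,255).astype(np.uint8))
```

```text
[ 0.43733233 -0.04758378  0.22721753] [1.07647973 0.14226653 0.09554212] 41.7
lid [ 515.05 -374.68    3.14] 225
lid [ 514.88 -375.16    3.07] 74
lid [ 515.45 -373.75    2.3 ] 146
[([0.5124, -0.373, 0.0536], 0.55)]
```

View pics/end.png

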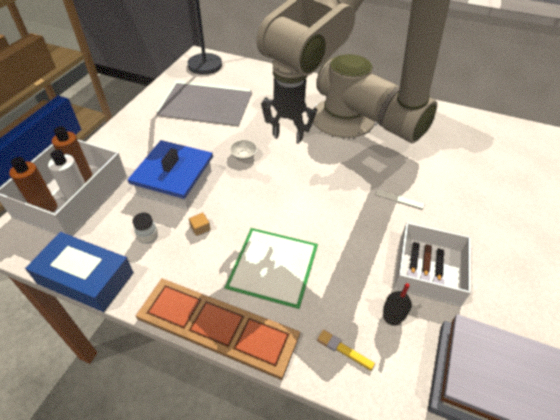

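View pics/endt.png

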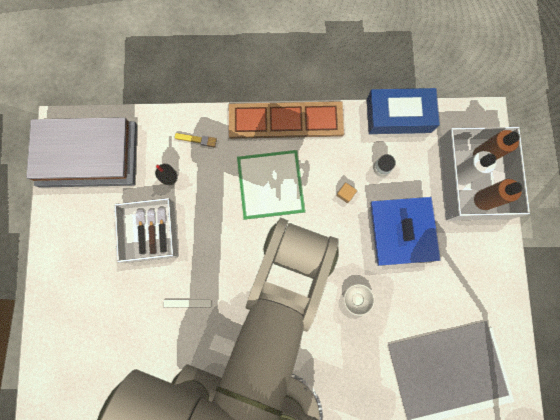

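The lid sits level on the brush box (scene pixel 172,168), three spatulas lie in the other box (425,262), and no sortable tools remain on the table.

```bash
python3 -c "
from rig import order; print(order.close_job())"
```

```text
the job is handed in; nothing more can be done
None
```

I handed the job in at about 42 s of the 208 s: the lid was laid on the mat first, three brushes and two spatulas went into their boxes, and the lid is now seated on the brush box, but one brush placement pushed the wrist force to 101 N (limit 120 N), probably a finger on the box wall; I couldn't rule out the 40 N limit on the gripper's body.

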